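Release the locked insert tray of a mould cassette with the release pin

ROBOT

A 6-joint arm with a two-finger parallel gripper is mounted at the origin on the work surface. World frame = base frame: x ahead of the robot, y to its left, z up, the work surface at z = 0. Lengths are in m, angles in degrees, forces in N, time in s.
With the tool pointing down it reaches from about 0.275 to 1 m from the base axis. Payload 8.4 kg.
Tool frame: the origin (TCP) lies between the finger pads; the fingertips stand finger_overhang ahead of it and the grasp point (between the pads) lies 11 mm behind it (finger_overhang is the distance from the TCP to the fingertips, in m); z points along the fingers, y is the line along which they close (so a half turn about z gives the same grasp; the last joint's range is limited). The gripper opens to 85 mm and grips with 20 to 120 N. Pads are 22 mm wide; open, the fingers measure 114 mm over their backs; the gripper's body (76 mm by 85 mm) begins 54 mm behind the grasp point. The pads swing forward as they close: fully open they stand 13 mm farther back than shut.
Start: joints at [-64.882, 20.225, 93.587, -0, 66.188, -0.138], TCP at [0.267, -0.565, 0.239] pointing down, gripper open.
Joint ranges: [-150.9, 150.9], [-52.94, 120.26], [3.33, 152.33], [-74.26, 254.26], [0, 154.13], [-172.89, 172.89]. Speed limits (degrees/s): [127.2, 127.2, 159.86, 180, 180, 180].

INTERFACE

Orientations are given as [roll, pitch, yaw] about the fixed x, y, z axes, in that order (R = Rz(yaw) Ry(pitch) Rx(roll)).
In Python, from rig import * gives the robot as it stands. The module is installed in compiled form; this text tells all that it offers.
- The arm moves only by the shell command python3 -m handwheel 'ROWS' [FORCE]. ROWS is JSON, a list of rows, each a list of 7 numbers: the shift along the tool's x, y, z in cm, then the turn, a rotation vector about the tool's x, y, z in rad, then the opening, from 0 (shut) to 1 (fully open). A call has 1 to 20 rows; each row shifts and turns the commanded pose from where the row before left it, along the tool's axes as they then stand; what a row does not reach is not made up. A row lasts 1/12 s, in which the tool goes at most 41.7 mm and 7.16 degrees, less where a joint would pass 70% of its speed; a pose out of reach is approached as far as the arm can. A call with a gripper value outside its range is refused whole. The fingers move at their own pace and stop on an object; FORCE is the grip in N (left out, the last holds). Time passes only in rows, so rows that do not move let the fingers close. It gives the time, the measured TCP pose, the force, the opening and the grip force at its end, in the units of the state.
- state(): the state, without advancing time (a new reading comes with each control period).
- capture(name): name is "side" or "top" or "wrist"; returns (picture, depth): 420x560x3 uint8, blue, green, red; 420x560 float32, m along the optical axis (not along the pixel's ray), 0 where there is no reading.
- camera_params(name): a dict with "intrinsics" (3x3 intrinsics, pixels), "position" and "attitude" of the camera in the world. Camera axes: x right, y down, z forward; pixel columns grow to the right and rows downward; lengths in m; the calibration is good to about 2 mm. A picture is of the moment at which its call begins: read the wrist's pose just before it. camera_params takes no time and is no camera call; for the wrist camera it gives the pose at the moment of the call.
- finish_job(): hands the job in; it is judged then, once.
The state is a dict: "t": time; "qpos": joint angles; "joint_velocities": joint speeds; "joint_efforts": joint torques, N m; "tcp_pos": TCP position; "tcp_rot": TCP orientation; "force": force on the tool from outside, world axes, zero at the start; "ft_torque": the same for the moment, N m; "opening": opening from 0.0 (shut) to 1.0 (fully open); "grip_force": force on a finger pad.
Only numpy, scipy, OpenCV 4.12 (cv2) and the standard library are available. Lean on these libraries where they do the work, as an engineer would, in place of code of your own. Each camera call takes 0.05 s, during which the arm holds its last target. There are 200 camera calls.

TASK

Take the release pin from its stand, push its rod down through the ringed access hole in the top of the blue cassette, gently and never with more than 20 N, until the hidden spring latch gives, and hold it down while the tray creeps forward. Finish with the pin back in its stand, collar down on the stand, and the tray pulled out fully and let go. Leave everything else on the bench where it is.

Things in the scene. Friction and masses are not known exactly. Their poses are not given: they have to be found in the camera images.
- cassette: blue steel box with a bare steel top, 190 (x) by 140 (y) by 90 mm high, fixed to the bench. Origin: centre of its underside; x points to its closed back, the tray comes out towards -x; z up. Under the access hole is a hidden flat pad, 18 mm across, on a spring latch; it springs up when let go. Over 20 N from the pin on any part of the cassette, tray or latch spoils the job.
- access_hole (a point): centre of the mouth of the 11 mm round hole in the top plate (10 mm thick), 90 mm up, in a yellow ring, 50 mm behind the cassette's centre. Axes as the cassette's. The hidden pad starts anywhere from 10 to 42 mm below the mouth (differs each time), yields at about 3 to 4 N, frees the tray about 5 mm further down (6 to 11 N), and at 7 mm meets a stiff stop: a few mm more makes over 20 N.
- tray (a joint): how far the tray has slid out, m: 0 locked shut; a damped ejector drives it out to about 0.022 in 1 to 2 s once the latch is released; keep the pin down meanwhile (past 0.02 the latch no longer holds it); 0.07 fully out, against its stop. It slides with about 2 N of friction and stays where it is left.
- tray_handle (a point): centre of the top of the tray's red upright handle, a fin 12 mm thick (cassette x) by 30 mm wide (cassette y) and 40 mm tall above its arm, its top 78 mm above the bench; it moves with the tray. When shut it stands 125 mm in front of the cassette's centre, 24 mm clear of the tray front. Axes as the cassette's. Graspable from above across its width or thickness.
- pin: release pin, 121 mm long, 80 g, standing upright in its stand: a steel rod 6 mm across and 70 mm long, then an aluminium collar 26 mm across (70 to 75 mm above the tip), then an orange grip 18 mm across (75 to 121 mm above the tip). Origin: centre of the tip of the rod; z along the pin, from tip to grip.
- pin_collar (a point): centre of the underside of the pin's collar, 70 mm above the tip. It rests on the stand's top when the pin is in its stand.
- pin_stand: black block, 70 by 70 by 78 mm high, fixed to the bench. Origin: centre of its underside.
- stand_hole (a point): centre of the mouth of the stand's hole, on the top of the stand (78 mm above the bench), with a white ring round it; 13 mm across, straight down, 74 mm deep.
- mould_half: bystander: steel mould half with a raised step and two brass dowels, 90 by 80 by 68 mm, 3 kg. Origin: centre of its underside.
- paste_jar: bystander: closed jar of polishing paste, 56 mm across, 55 mm high. Origin: centre of its underside.
- grinder: bystander: hand grinder lying down, 215 mm long, 32 mm across. Origin: under the middle of its body.
- stone_tray: bystander: grey tray of polishing stones, 120 by 80 by 20 mm. Origin: centre of its underside.
- core_block: bystander: steel core block, 70 by 50 by 55 mm. Origin: centre of its underside.
There are look-alikes about, which are no part of the job. Of the things that look like the pin_stand, take the one that is farthest from the robot's base at the start.

How it is judged (in metres and radians):
On the way:
1. with the pin's rod down in the access hole, the latch has given and the tray has come forward by more than 12 mm (value of joint tray above 0.012 m and horizontal distance between pin and access_hole below 0.008 m and z of pin in the frame of access_hole below -0.012 m), for 0.1 s.
At the end, for the whole second after the job is handed in: The tray is out by at least 64 of its 70 mm; the pin stands upright (within 7 degrees) in its stand's hole, its collar within 4 mm of the stand's top and within 8 mm of the hole's centre, released and at rest (value of joint tray above 0.064 m and horizontal distance between pin_collar and stand_hole below 0.008 m and z of pin_collar in the frame of stand_hole below 0.004 m and angle between pin's own z axis and vertical below 0.12 rad and linear speed of pin below 0.02 m/s); the robot touches nothing.
It fails at once if the pin presses on the cassette, its tray or its latch with more than 20 N (contact force between pin and cassette above 20 N).
It fails at once if a bystander (mould half, jar, grinder, stone tray, core block) is moved by more than 30 mm (distance of any of mould_half, paste_jar, grinder, stone_tray, core_block from where it was at the start of the episode above 0.03 m).
It also fails if it takes over 61 s, if anything falls off the work surface, if the arm or the gripper's body presses on something with over 40 N, if the wrist force passes 120 N, or if a joint passes its speed limit or range.

## Working session

There is one attempt and no reset: what is moved stays moved. The work goes in short steps, Python scripts to look and compute and a shell command to move; the robot and the scene stay as the last step left them, time stands still between calls to the robot, and variables do not carry over. Pictures are saved under pics/ and viewed, at most 10 in all, crops included, and the job is handed in when it is done.

```bash
mkdir -p pics; cat > h.py <<'E'
from rig import *
import numpy as np, cv2
from scipy.spatial.transform import Rotation as R
def cam(n):
    c=camera_params(n); K=np.array(c["intrinsics"]); p=np.array(c["position"]); a=np.array(c["attitude"])
    M=a if a.shape==(3,3) else R.from_euler('xyz',a,degrees=True).as_matrix()
    return K,p,M
def ray(c,u,v,z):
    K,p,M=c; d=M@np.linalg.solve(K,[u,v,1.]); return p+d*(z-p[2])/d[2]
def proj(c,X):
    K,p,M=c; q=K@(M.T@(np.array(X)-p)); return q[:2]/q[2]
E
python3 - <<'E'
from h import *
s=state(); print({k:s[k] for k in("t","tcp_pos","tcp_rot","force","opening")})
for n in("top","side","wrist"):
    print(n,camera_params(n)); i,d=capture(n); cv2.imwrite(f"pics/{n}0.png",i); np.save(f"{n}0.npy",d)
E
```

```text
{'t': 0.0, 'tcp_pos': array([ 0.26649226, -0.56481749,  0.23856788]), 'tcp_rot': array([-1.79920531e+02, -6.68570509e-04,  2.52555177e+01]), 'force': array([0.20755992, 0.70599427, 0.0298581 ]), 'opening': 1.001485760529128}
top {'intrinsics': array([[489.6814387 ,   0.        , 276.12216549],
       [  0.        , 489.6814387 , 203.77073436],
       [  0.        ,   0.        ,   1.        ]]), 'position': array([0.23655748, 0.00451616, 1.66404298]), 'attitude': array([-1.69854772e+02,  2.04905961e-02, -8.86584172e+01])}
side {'intrinsics': array([[425.31370348,   0.        , 276.04422271],
       [  0.        , 425.31370348, 208.42042143],
       [  0.        ,   0.        ,   1.        ]]), 'position': array([0.44349255, 1.1716155 , 0.97923303]), 'attitude': array([-127.57968858,    1.06791169, -177.56499343])}
wrist {'intrinsics': array([[345.95934465,   0.        , 276.49568846],
       [  0.        , 345.95934465, 209.14801853],
       [  0.        ,   0.        ,   1.        ]]), 'position': array([ 0.32838743, -0.5352785 ,  0.37253597]), 'attitude': array([ 1.64237436e+02,  1.07501213e-01, -6.46475404e+01])}
```

View pics/top0.png

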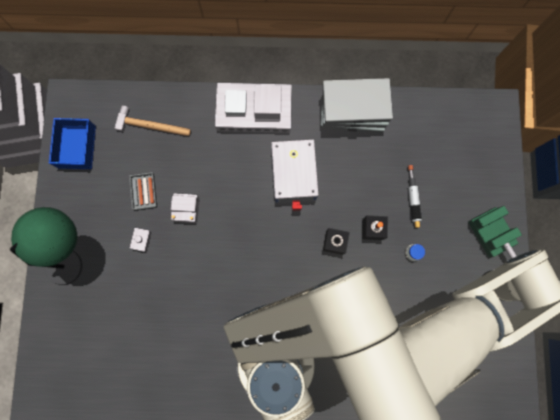

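View pics/side0.png

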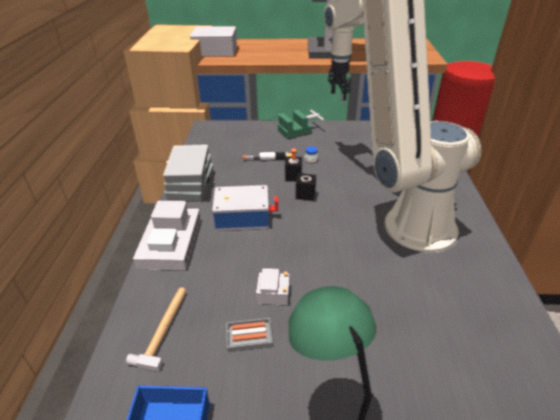

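The top view shows the cassette's white-looking top at (295,168), with the yellow ring at (294,154) and the red handle at (297,206). There are two black stand-like blocks: an empty one at (336,242), and one with the orange pin at (375,228). The second is farther from the base at about (275,388), and it holds the pin. I'll measure both and confirm in a crop.

```bash
cat > m.py <<'E'
from h import *
def blobs(img,lo,hi,amin=4):
    h=cv2.cvtColor(img,cv2.COLOR_BGR2HSV); m=cv2.inRange(h,np.array(lo),np.array(hi))
    n,l,s,c=cv2.connectedComponentsWithStats(m); return [(np.round(c[k],1),s[k].tolist()) for k in range(1,n) if s[k,4]>=amin],m
E
python3 - <<'E'
from m import *
for n in("top","side"):
    c=cam(n); i=cv2.imread(f"pics/{n}0.png")
    x0,x1,y0,y1=(240,440,130,270) if n=="top" else (200,330,135,235)
    sub=i[y0:y1,x0:x1]
    for nm,lo,hi,z in(("yellow",(22,120,120),(35,255,255),.09),("orange",(5,130,120),(18,255,255),.129),("red",(0,170,90),(4,255,255),.078),("red2",(172,150,90),(180,255,255),.078)):
        for b,s in blobs(sub,lo,hi)[0]: print(n,nm,b+[x0,y0],s[4],ray(c,b[0]+x0,b[1]+y0,z).round(4))
c=cam("top")
for u,v in((336.5,241),(376,228)):
    p=ray(c,u,v,.078); print("stand",p.round(3),np.hypot(*p[:2]))
i=cv2.imread("pics/top0.png")
g=cv2.cvtColor(i,cv2.COLOR_BGR2GRAY); m=np.zeros_like(g); m[135:215,260:330]=(g[135:215,260:330]>150)
cs,_=cv2.findContours(m,0,2); k=max(cs,key=cv2.contourArea); r=cv2.minAreaRect(k); print(r)
for q in cv2.boxPoints(r): print(q,ray(c,*q,.09).round(4))
print("cen",ray(c,*r[0],.09))
cr=cv2.resize(i[135:265,255:435],None,fx=4.4,fy=4.4,interpolation=2); cv2.imwrite("pics/crop1.png",cr)
E
```

```text
top orange [410.5 166.8] 13 [ 0.6425 -0.4193  0.129 ]
top orange [379.8 224.1] 28 [ 0.4535 -0.3177  0.129 ]
top orange [415.  223.5] 4 [ 0.4581 -0.4289  0.129 ]
top red [296.1 204.9] 54 [ 0.518 -0.054  0.078]
side orange [293.  153.7] 44 [ 0.4546 -0.2854  0.129 ]
side red [273.8 205.7] 48 [ 0.5186 -0.0134  0.078 ]
stand [ 0.402 -0.187  0.078] 0.4435069509395382
stand [ 0.448 -0.316  0.078] 0.547810140801461
((294.4922180175781, 168.37550354003906), (56.701866149902344, 43.228153228759766), 86.42366790771484)
[271.15173 141.42804] [0.7293 0.0332 0.09  ]
[314.29572 138.73154] [ 0.7421 -0.1108  0.09  ]
[317.8327  195.32297] [ 0.5494 -0.1243  0.09  ]
[274.68872 198.01947] [0.5371 0.0168 0.09  ]
cen [ 0.63847065 -0.04629716  0.09      ]
```

View pics/crop1.png

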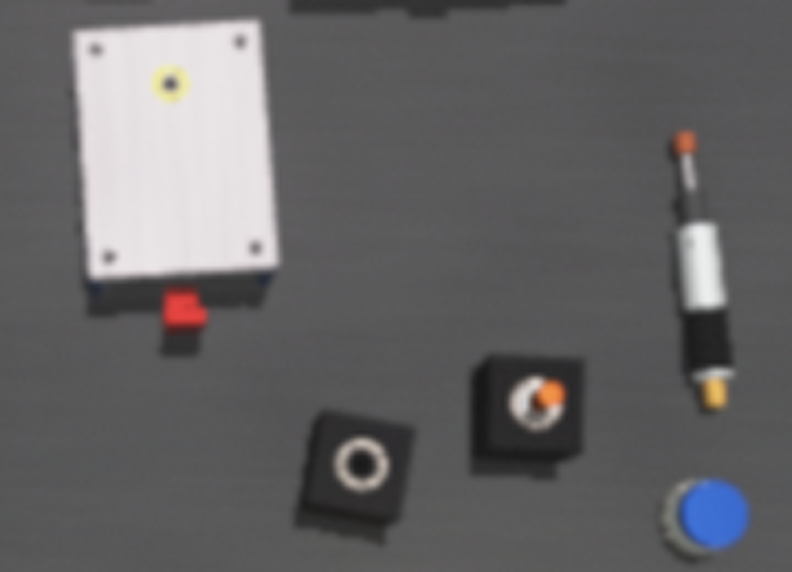

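The crop shows the pin's orange head over the white-ringed stand at crop (535,403), which is px (376,228), at a range of 0.548 m. The empty look-alike at crop (361,464), px (337,241), is at 0.444 m. So the stand holding the pin is the farthest and is the right one. Next I'll work out the approach pose.

```bash
cat >> h.py <<'E'
def tool():
    s=state(); return np.array(s["tcp_pos"]),R.from_euler('xyz',s["tcp_rot"],degrees=True).as_matrix(),s
def need(X,yaw):  # shift (cm, tool axes) then turn about tool z (rad) to reach TCP X with tool down at yaw
    p,M,s=tool(); Md=R.from_euler('xyz',[180,0,yaw],degrees=True).as_matrix()
    return (M.T@(np.array(X)-p)*100).round(2),R.from_matrix(M.T@Md).as_rotvec().round(4)
E
python3 - <<'E'
from h import *
print(list(state().keys()), [k for k in globals() if 'over' in k.lower()])
try: print(finger_overhang)
except NameError as e: print(e)
p,M,s=tool(); K,cp,cM=cam("wrist")
off=M.T@(cp-p); Mo=M.T@cM; print(off,Mo.round(3))
Md=R.from_euler('xyz',[180,0,4.7],degrees=True).as_matrix()
for X in([.4,-.317,.24],[.45,-.317,.24],[.38,-.317,.24],[.63,-.042,.24]):
    c=(K,np.array(X)+Md@off,Md@Mo); print(X,proj(c,[.45,-.317,.129]),proj(c,[.688,-.042,.09]),need(X,4.7))
c=cam("top"); print("hole",ray(c,293.6,153.9,.09))
E
```

```text
['t', 'qpos', 'joint_velocities', 'joint_efforts', 'tcp_pos', 'tcp_rot', 'force', 'ft_torque', 'grip_force', 'opening'] ['finger_overhang']
0.008
[ 0.06860609 -0.00055345 -0.13389618] [[ 0.002 -0.962 -0.272]
 [ 1.     0.002 -0.   ]
 [ 0.001 -0.272  0.962]]
[0.4, -0.317, 0.24] [283.365104   139.52226517] [-138.60113282 -306.1110315 ] (array([ 22.65, -16.73,  -0.11]), array([-1.000e-03,  1.000e-04,  3.587e-01]))
[0.45, -0.317, 0.24] [277.31024928 208.45566071] [-119.74595546 -199.6431722 ] (array([ 27.17, -14.6 ,  -0.11]), array([-1.000e-03,  1.000e-04,  3.587e-01]))
[0.38, -0.317, 0.24] [285.98209552 109.72830319] [-146.84960884 -352.68697018] (array([ 20.84, -17.59,  -0.11]), array([-1.000e-03,  1.000e-04,  3.587e-01]))
[0.63, -0.042, 0.24] [566.99108718 426.58647476] [283.3561385  125.55350601] (array([ 55.18, -31.79,  -0.09]), array([-1.000e-03,  1.000e-04,  3.587e-01]))
hole [ 0.68794743 -0.04249763  0.09      ]
```

```bash
python3 -m handwheel '[[2.7,-1.45,0,0,0,0,1],[2.7,-1.45,0,0,0,0,1],[2.7,-1.45,0,0,0,0,1],[2.7,-1.45,0,0,0,0,1],[2.7,-1.45,0,0,0,0,1],[2.7,-1.45,0,0,0,0,1],[2.7,-1.45,0,0,0,0,1],[2.7,-1.45,0,0,0,0,1],[2.7,-1.45,0,0,0,0,1],[2.7,-1.45,0,0,0,0,1],[0,0,0,0,0,0.09,1],[0,0,0,0,0,0.09,1],[0,0,0,0,0,0.09,1],[0,0,0,0,0,0.09,1],[0,0,0,0,0,0,1],[0,0,0,0,0,0,1]]' 60
python3 - <<'E'
from m import *
c=cam("wrist"); i,d=capture("wrist"); cv2.imwrite("pics/w1.png",i); np.save("w1.npy",d)
for b,s in blobs(i,(5,130,100),(20,255,255),50)[0]:
    u,v=b; print(b,s,ray(c,u,v,.129).round(4),d[int(v),int(u)])
E
```

```text
t: 1.48
tcp_pos: [0.4489, -0.3188, 0.2391]
tcp_rot: [-180.0, 0.0, 4.8]
force: [-0.7, 0.1, 0.2]
opening: 0.997
grip_force: 0.0
[275.6 200. ] [264, 183, 24, 33, 612] [ 0.4552 -0.3172  0.129 ] 0.2518324
```

View pics/w1.png

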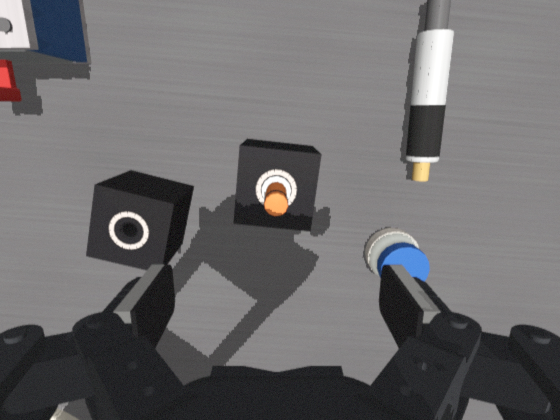

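The wrist view shows the pin's head disc at about (276,204) and the stand's white ring at (276,188). The open fingers sit at the bottom, and the look-alike stand is at (129,230).

```bash
python3 - <<'E'
from m import *
i=cv2.imread("pics/w1.png");d=np.load("w1.npy"); c=cam("wrist")
m=blobs(i,(5,130,100),(20,255,255),50)[1]; 
m2=((m>0)&(d>0)).astype(np.uint8); dd=d.copy(); zs=[]
K,p,M=c
v,u=np.nonzero(m2); P=p+(M@(np.linalg.inv(K)@np.c_[u,v,np.ones(len(u))].T*d[v,u])).T
t=P[P[:,2]>.125]; print(len(t),t.min(0),t.max(0),(t.min(0)+t.max(0))/2, P[:,2].max())
g=cv2.cvtColor(i,cv2.COLOR_BGR2GRAY); r=np.zeros_like(g); r[160:222,245:308]=(g[160:222,245:308]>140); r[m>0]=0
cs,_=cv2.findContours(r,0,1); k=np.vstack([q for q in cs if len(q)>5]); e=cv2.fitEllipse(cv2.convexHull(k)); print(e, ray(c,*e[0],.078))
E
```

```text
434 [ 0.44300494 -0.3261467   0.12504881] [ 0.46022031 -0.30889864  0.13004255] [ 0.45161263 -0.31752267  0.12754568] 0.13004255090859024
((275.87176513671875, 188.8357391357422), (39.50682830810547, 40.90669250488281), 95.48038482666016) [ 0.45223954 -0.31755035  0.078     ]
```

```bash
python3 -m handwheel '[[0.3,-0.1,2.5,0,0,0,1],[0,0,2.5,0,0,0,1],[0,0,2.5,0,0,0,1],[0,0,2.5,0,0,0,1],[0,0,2,0,0,0,1],[0,0,2.1,0,0,0,1],[0,0,0,0,0,0,1],[0,0,0,0,0,0,0.6],[0,0,0,0,0,0,0.3],[0,0,0,0,0,0,0.1],[0,0,0,0,0,0,0],[0,0,0,0,0,0,0],[0,0,0,0,0,0,0],[0,0,0,0,0,0,0],[0,0,0,0,0,0,0]]' 60
```

```text
t: 2.78
tcp_pos: [0.4523, -0.3179, 0.0993]
tcp_rot: [180.0, -0.1, 4.6]
force: [-0.7, 1.5, 6.9]
opening: 0.194
grip_force: 58.3
```

```bash
python3 -m handwheel '[[0,0,-1,0,0,0,0],[0,0,-2,0,0,0,0],[0,0,-2.5,0,0,0,0],[0,0,-2.5,0,0,0,0],[0,0,-2.5,0,0,0,0],[0,0,-1.2,0,0,0,0],[0,0,0,0,0,0,0]]' && python3 - <<'E'
from h import *
p,M,s=tool(); print(p,s["force"],s["opening"],need([.688,-.0425,p[2]],4.7))
E
```

```text
t: 3.37
tcp_pos: [0.4533, -0.3187, 0.2186]
tcp_rot: [179.8, -0.2, 4.6]
force: [0.6, -1.3, -0.6]
opening: 0.199
grip_force: 58.5
[ 0.45332907 -0.31869213  0.21862784] [ 0.59690206 -1.32053699 -0.57874595] 0.1990008619990431 (array([ 2.562e+01, -2.563e+01,  2.000e-02]), array([ 0.0036, -0.0043, -0.0011]))
```

```bash
python3 -m handwheel '[[1.5,-1.5,0,0,0,0,0],[2,-2,0,0,0,0,0],[2.1,-2.1,0,0,0,0,0],[2.1,-2.1,0,0,0,0,0],[2.1,-2.1,0,0,0,0,0],[2.1,-2.1,0,0,0,0,0],[2.1,-2.1,0,0,0,0,0],[2.1,-2.1,0,0,0,0,0],[2.1,-2.1,0,0,0,0,0],[2.1,-2.1,0,0,0,0,0],[2.1,-2.1,0,0,0,0,0],[1.8,-1.8,0,0,0,0,0],[1.5,-1.5,0,0,0,0,0],[0,0,0,0,0,0,0],[0,0,0,0,0,0,0],[0,0,0,0,0,0,0],[0,0,0,0,0,0,0]]' && python3 - <<'E'
from h import *
p,M,s=tool(); c=cam("wrist"); print(p,s["tcp_rot"],s["t"],s["force"])
print("exp tip",proj(c,p+M@[0,0,.0913]),"exp hole",proj(c,[.688,-.0425,.09]))
i,d=capture("wrist"); cv2.imwrite("pics/w2.png",i); np.save("w2.npy",d)
E
```

```text
t: 4.78
tcp_pos: [0.6863, -0.0416, 0.2144]
tcp_rot: [180.0, 0.1, 4.6]
force: [0.1, 0.1, -1.2]
opening: 0.195
grip_force: 58.6
[ 0.68633377 -0.04158449  0.21442676] [1.79998082e+02 9.38310201e-02 4.58902589e+00] 4.7833 [ 0.11364176  0.10749075 -1.15043012]
exp tip [277.12377818 215.97866406] exp hole [278.42950348 201.26378699]
```

View pics/w2.png

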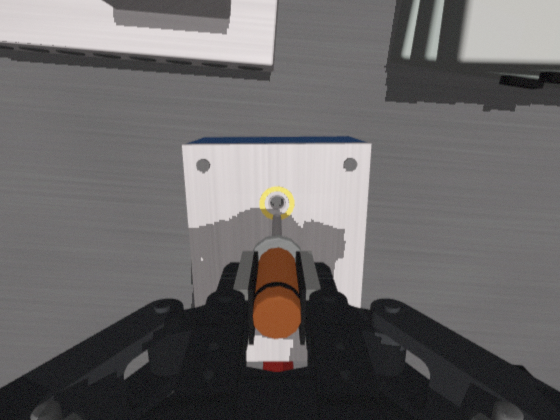

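The wrist view shows the pin held upright: collar at about (277,243), with the rod running up to its tip at about (277,208). The yellow ring is centred near (277,203), just beyond the tip. I'll measure both.

```bash
cat > hole.py <<'E'
from m import *
import sys
def meas(i,d,c):
    b,m=blobs(i,(22,100,100),(35,255,255),8)
    m[:150]=0;m[300:]=0
    v,u=np.nonzero(m); 
    X=np.array([ray(c,a,b_,.09) for a,b_ in zip(u,v)])
    # circle fit of ring points on its plane
    A=np.c_[2*X[:,:2],np.ones(len(X))]; s=np.linalg.lstsq(A,(X[:,:2]**2).sum(1),rcond=None)[0]
    print("ring px",u.min(),u.max(),v.min(),v.max(),"centre",s[:2].round(4),"r",np.sqrt(s[2]+s[0]**2+s[1]**2).round(4))
    K,p,M=c; vv,uu=np.mgrid[170:262,250:305]; vv=vv.ravel();uu=uu.ravel()
    P=p+(M@(np.linalg.inv(K)@np.c_[uu,vv,np.ones(len(uu))].T*d[vv,uu])).T
    return s[:2],P,uu,vv
E
python3 - <<'E'
from hole import *
i=cv2.imread("pics/w2.png");d=np.load("w2.npy");c=cam("wrist")
h,P,u,v=meas(i,d,c)
k=(P[:,2]>.1)&(P[:,2]<.185)
for z in np.arange(.115,.19,.005):
    q=k&(abs(P[:,2]-z)<.0025)
    if q.sum()>2: print(z.round(3),q.sum(),P[q][:,:2].mean(0).round(4),np.ptp(P[q][:,1]).round(4),u[q].mean().round(1),v[q].min(),v[q].max())
p,M,s=tool(); print(p, d[195:212,277].round(3))
E
```

```text
ring px 260 293 187 218 centre [ 0.6866 -0.0412] r 0.0117
0.125 11 [ 0.6877 -0.0411] 0.0047 276.5 214 216
0.13 22 [ 0.6876 -0.0411] 0.0052 276.5 215 220
0.135 21 [ 0.6875 -0.0409] 0.0059 276.0 218 223
0.14 22 [ 0.6875 -0.0411] 0.0058 276.4 220 225
0.145 26 [ 0.6876 -0.0412] 0.0056 276.5 222 227
0.15 23 [ 0.6876 -0.041 ] 0.0055 276.3 225 229
0.155 28 [ 0.6877 -0.0411] 0.0053 276.4 227 232
0.16 29 [ 0.6877 -0.0413] 0.0052 276.7 229 235
0.165 15 [ 0.6882 -0.041 ] 0.0039 276.2 233 235
[ 0.6865011  -0.04168983  0.21481475] [0.267 0.286 0.287 0.287 0.287 0.289 0.287 0.288 0.288 0.288 0.288 0.289
 0.278 0.275 0.271 0.27  0.269]
```

```bash
python3 -m handwheel '[[0.12,0,1,0,0,0,0],[0,0,1,0,0,0,0],[0,0,0.6,0,0,0,0],[0,0,0,0,0,0,0],[0,0,0,0,0,0,0],[0,0,0,0,0,0,0]]' && python3 - <<'E'
from hole import *
p,M,s=tool(); c=cam("wrist"); i,d=capture("wrist"); cv2.imwrite("pics/w3.png",i); np.save("w3.npy",d)
h,P,u,v=meas(i,d,c); print(p,s["force"])
k=(P[:,2]>.093)&(P[:,2]<.16)
for z in np.arange(.09,.15,.005):
    q=k&(abs(P[:,2]-z)<.0025)
    if q.sum()>2: print(z.round(3),q.sum(),P[q][:,:2].mean(0).round(4),u[q].mean().round(1),v[q].min(),v[q].max())
cv2.imwrite("pics/c3.png",cv2.resize(i[160:260,217:337],None,fx=5,fy=5,interpolation=2))
E
```

```text
t: 5.33
tcp_pos: [0.6886, -0.0408, 0.1892]
tcp_rot: [180.0, 0.0, 4.6]
force: [-0.8, 0.3, -0.3]
opening: 0.194
grip_force: 58.6
ring px 259 296 198 232 centre [ 0.6865 -0.0412] r 0.0117
[ 0.68857195 -0.04075774  0.18924901] [-0.77993702  0.26490475 -0.29294272]
0.1 15 [ 0.69   -0.0404] 276.7 214 217
0.105 19 [ 0.6896 -0.0397] 275.7 216 221
0.11 21 [ 0.6895 -0.0403] 276.5 218 224
0.115 24 [ 0.6898 -0.0405] 276.9 220 226
0.12 22 [ 0.6898 -0.04  ] 276.1 222 227
0.125 28 [ 0.6898 -0.0401] 276.3 225 230
0.13 27 [ 0.6899 -0.0402] 276.5 228 232
0.135 28 [ 0.6898 -0.0401] 276.2 230 235
0.14 13 [ 0.6902 -0.0402] 276.5 233 235
```

View pics/c3.png

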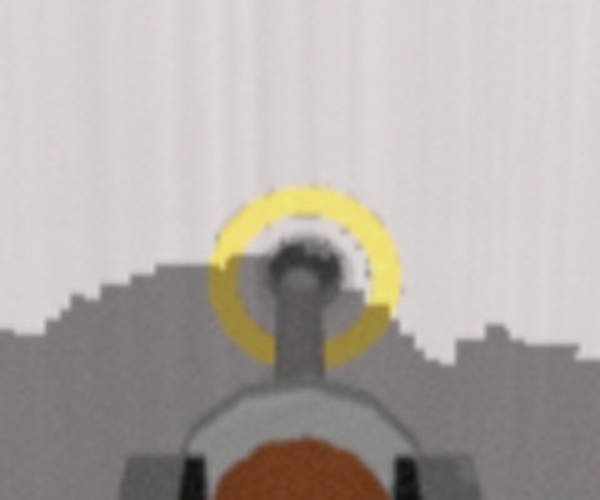

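The crop shows the ring centred at (305,277), with the rod tip against the dark hole about 1 mm to its left. I'll correct by −0.8 mm in x and −1 mm in y, then enter gently.

```bash
python3 -m handwheel '[[-0.08,0.1,0,0,0,0,0],[0,0,0,0,0,0,0],[0,0,0.2,0,0,0,0],[0,0,0.2,0,0,0,0],[0,0,0.2,0,0,0,0],[0,0,0.2,0,0,0,0],[0,0,0.2,0,0,0,0],[0,0,0,0,0,0,0],[0,0,0,0,0,0,0]]' && python3 - <<'E'
from hole import *
p,M,s=tool(); c=cam("wrist"); i,d=capture("wrist")
h,P,u,v=meas(i,d,c); print(p,s["force"])
k=(P[:,2]>.095)&(P[:,2]<.14)
print(np.median(P[k],0)-[.0025,0,0],k.sum(),"tip z",p[2]-.0913)
E
```

```text
t: 6.13
tcp_pos: [0.6877, -0.0417, 0.179]
tcp_rot: [-180.0, 0.0, 4.6]
force: [0.1, 0.4, -0.7]
opening: 0.193
grip_force: 58.6
ring px 257 296 200 235 centre [ 0.6865 -0.0411] r 0.0117
[ 0.68767696 -0.04172698  0.17901315] [ 0.08256138  0.44615274 -0.65262909]
[ 0.68664526 -0.04087165  0.11376509] 173 tip z 0.08771314867479184
```

```bash
python3 -m handwheel '[[0,0,0.2,0,0,0,0],[0,0,0.2,0,0,0,0],[0,0,0.1,0,0,0,0],[0,0,0.1,0,0,0,0],[0,0,0.1,0,0,0,0],[0,0,0.1,0,0,0,0],[0,0,0.1,0,0,0,0],[0,0,0,0,0,0,0],[0,0,0,0,0,0,0]]'
```

```text
t: 6.93
tcp_pos: [0.6878, -0.0418, 0.1702]
tcp_rot: [-180.0, 0.0, 4.6]
force: [0.2, -0.2, -0.3]
opening: 0.198
grip_force: 58.6
```

```bash
python3 -m handwheel '[[0,0,0,0,0,0,0]]'
```

```text
t: 7.02
tcp_pos: [0.6878, -0.0417, 0.1703]
tcp_rot: [180.0, -0.0, 4.6]
force: [-0.0, -0.7, -1.5]
opening: 0.201
grip_force: 58.6
```

```bash
python3 -m handwheel '[[0,0,0.1,0,0,0,0],[0,0,0.1,0,0,0,0],[0,0,0.1,0,0,0,0],[0,0,0.1,0,0,0,0],[0,0,0,0,0,0,0]]'
```

```text
t: 7.43
tcp_pos: [0.6876, -0.0417, 0.1659]
tcp_rot: [-180.0, 0.0, 4.6]
force: [0.4, -0.9, -0.3]
opening: 0.192
grip_force: 58.6
```

```bash
python3 -c "
from rig import *; s=state(); print(s['force'],s['tcp_pos'])"; f=$(python3 -c "
from rig import *; print(int(state()['force'][2]>2))"); echo contact $f
```

```text
[ 0.36667619 -0.90949476 -0.26886453] [ 0.68763118 -0.04171292  0.16594371]
contact 0
```

```bash
python3 -m handwheel '[[0,0,0.1,0,0,0,0],[0,0,0.1,0,0,0,0],[0,0,0.1,0,0,0,0],[0,0,0.1,0,0,0,0],[0,0,0,0,0,0,0]]'
```

```text
t: 7.85
tcp_pos: [0.6876, -0.0418, 0.162]
tcp_rot: [-180.0, 0.0, 4.6]
force: [0.2, 0.0, -0.5]
opening: 0.197
grip_force: 58.6
```

```bash
python3 -m handwheel '[[0,0,0.1,0,0,0,0],[0,0,0.1,0,0,0,0],[0,0,0.1,0,0,0,0],[0,0,0.1,0,0,0,0],[0,0,0,0,0,0,0]]'
```

```text
t: 8.27
tcp_pos: [0.6883, -0.0417, 0.1591]
tcp_rot: [180.0, -0.1, 4.6]
force: [-1.6, 0.6, 5.2]
opening: 0.192
grip_force: 58.7
```

Contact is at 5.2 N. I'll go on in 1 mm steps.

```bash
python3 -m handwheel '[[0,0,0.1,0,0,0,0],[0,0,0,0,0,0,0],[0,0,0,0,0,0,0]]'
```

```text
t: 8.52
tcp_pos: [0.6883, -0.0417, 0.1582]
tcp_rot: [180.0, -0.1, 4.6]
force: [-1.1, -0.2, 5.6]
opening: 0.193
grip_force: 58.7
```

```bash
python3 -m handwheel '[[0,0,0.1,0,0,0,0],[0,0,0,0,0,0,0],[0,0,0,0,0,0,0]]'
```

```text
t: 8.77
tcp_pos: [0.6883, -0.0417, 0.1573]
tcp_rot: [180.0, -0.1, 4.6]
force: [-1.0, 0.6, 5.5]
opening: 0.192
grip_force: 58.7
```

```bash
python3 -m handwheel '[[0,0,0.1,0,0,0,0],[0,0,0,0,0,0,0],[0,0,0,0,0,0,0]]'; cat > tr.py <<'E'
from m import *
def tr():
  s=state(); i,d=capture("side"); c=cam("side"); sub=i[170:240,240:320]
  for lo,hi in (((0,150,70),(5,255,255)),):
    for b,q in blobs(sub,lo,hi,10)[0]: print(b+[240,170],q[4],ray(c,b[0]+240,b[1]+170,.06).round(4),s["force"].round(1),s["tcp_pos"].round(4),s["t"])
  return i
if __name__=="__main__": tr()
E
python3 tr.py; python3 -c "
from m import *
i=cv2.imread('pics/side0.png')[170:240,240:320]
print([ (b+[240,170],q[4]) for b,q in blobs(i,(0,150,70),(5,255,255),10)[0]])"
```

```text
t: 9.02
tcp_pos: [0.6883, -0.0417, 0.156]
tcp_rot: [180.0, -0.1, 4.6]
force: [-1.2, -0.7, 4.5]
opening: 0.194
grip_force: 58.7
[274.8 205.5] 59 [ 0.5166 -0.0383  0.06  ] [-1.2 -0.7  4.5] [ 0.6883 -0.0417  0.156 ] 9.0167
[(array([274.1, 205.2]), 56)]
```

```bash
python3 -m handwheel '[[0,0,0.1,0,0,0,0],[0,0,0,0,0,0,0],[0,0,0,0,0,0,0],[0,0,0,0,0,0,0]]'; python3 tr.py
```

```text
t: 9.4
tcp_pos: [0.6883, -0.0418, 0.1548]
tcp_rot: [180.0, -0.1, 4.6]
force: [-0.3, -0.3, 6.0]
opening: 0.197
grip_force: 58.8
[276.7 205.3] 62 [ 0.5098 -0.0396  0.06  ] [-0.3 -0.3  6. ] [ 0.6883 -0.0418  0.1548] 9.4
```

The tray is starting to move. I'll add 0.5 mm and hold.

```bash
python3 -m handwheel '[[0,0,0.05,0,0,0,0],[0,0,0,0,0,0,0],[0,0,0,0,0,0,0],[0,0,0,0,0,0,0],[0,0,0,0,0,0,0],[0,0,0,0,0,0,0],[0,0,0,0,0,0,0],[0,0,0,0,0,0,0],[0,0,0,0,0,0,0],[0,0,0,0,0,0,0],[0,0,0,0,0,0,0],[0,0,0,0,0,0,0],[0,0,0,0,0,0,0],[0,0,0,0,0,0,0],[0,0,0,0,0,0,0],[0,0,0,0,0,0,0]]'; python3 tr.py;python3 -m handwheel '[[0,0,0,0,0,0,0],[0,0,0,0,0,0,0],[0,0,0,0,0,0,0],[0,0,0,0,0,0,0],[0,0,0,0,0,0,0],[0,0,0,0,0,0,0]]'; python3 tr.py
```

```text
t: 10.78
tcp_pos: [0.6883, -0.0417, 0.1544]
tcp_rot: [180.0, -0.1, 4.6]
force: [-0.9, 0.2, 5.0]
opening: 0.191
grip_force: 58.8
[279.5 205.2] 59 [ 0.4998 -0.0404  0.06  ] [-0.9  0.2  5. ] [ 0.6883 -0.0417  0.1544] 10.7833
t: 11.33
tcp_pos: [0.6883, -0.0418, 0.1544]
tcp_rot: [180.0, -0.1, 4.6]
force: [-0.2, 0.1, 5.3]
opening: 0.196
grip_force: 58.8
[279.6 205.3] 61 [ 0.4994 -0.0398  0.06  ] [-0.2  0.1  5.3] [ 0.6883 -0.0418  0.1544] 11.3333
```

The tray has come out about 20 mm and stopped. I'll withdraw the pin and go back to the stand.

```bash
python3 -m handwheel '[[0,0,-0.3,0,0,0,0],[0,0,-0.5,0,0,0,0],[0,0,-0.6,0,0,0,0],[0,0,-0.7,0,0,0,0],[0,0,-0.8,0,0,0,0],[0,0,-1,0,0,0,0],[0,0,-1,0,0,0,0],[0,0,-1,0,0,0,0],[0,0,-0.6,0,0,0,0],[0,0,0,0,0,0,0],[0,0,0,0,0,0,0]]'; python3 tr.py; python3 -c "
from h import *
p,M,s=tool(); print(p,s['force'],need([.4523,-.3179,p[2]],4.7))"
```

```text
t: 12.3
tcp_pos: [0.6879, -0.0418, 0.2193]
tcp_rot: [180.0, -0.0, 4.6]
force: [-0.0, -0.6, -1.6]
opening: 0.194
grip_force: 58.6
[279.5 205.4] 60 [ 0.4998 -0.0392  0.06  ] [-0.  -0.6 -1.6] [ 0.6879 -0.0418  0.2193] 12.3
[ 0.6876246  -0.04172482  0.21864585] [-0.41486978  0.38262247 -1.10540423] (array([-25.68,  25.63,   0.  ]), array([-0.    ,  0.0002, -0.0012]))
```

```bash
python3 -m handwheel '[[-1.5,1.5,0,0,0,0,0],[-2,2,0,0,0,0,0],[-2.1,2.1,0,0,0,0,0],[-2.1,2.1,0,0,0,0,0],[-2.1,2.1,0,0,0,0,0],[-2.1,2.1,0,0,0,0,0],[-2.1,2.1,0,0,0,0,0],[-2.1,2.1,0,0,0,0,0],[-2.1,2.1,0,0,0,0,0],[-2.1,2.1,0,0,0,0,0],[-2.1,2.1,0,0,0,0,0],[-1.8,1.8,0,0,0,0,0],[-1.52,1.53,0,0,0,0,0],[0,0,0.5,0,0,0,0],[0,0,1,0,0,0,0],[0,0,1,0,0,0,0],[0,0,0,0,0,0,0],[0,0,0,0,0,0,0],[0,0,0,0,0,0,0],[0,0,0,0,0,0,0]]'; python3 - <<'E'
from m import *
p,M,s=tool(); c=cam("wrist"); i,d=capture("wrist"); cv2.imwrite("pics/w4.png",i)
print(p,s["force"])
K,q,W=c; vv,uu=np.mgrid[170:262,250:305]; vv=vv.ravel();uu=uu.ravel()
P=q+(W@(np.linalg.inv(K)@np.c_[uu,vv,np.ones(len(uu))].T*d[vv,uu])).T
for lo in(.10,.115,.13):
    k=(P[:,2]>lo)&(P[:,2]<lo+.015); print("rod",(np.median(P[k],0)-[.0025,0,0]).round(4),k.sum())
g=cv2.cvtColor(i,cv2.COLOR_BGR2GRAY); r=np.zeros_like(g); r[190:250,250:305]=g[190:250,250:305]>140
v,u=np.nonzero(r); X=np.array([ray(c,a,b,.078) for a,b in zip(u,v)])
print(u.min(),u.max(),v.min(),v.max(),"ring x mid/y mid",(X.min(0)+X.max(0))/2,np.ptp(X,axis=0))
cv2.imwrite("pics/c4.png",cv2.resize(i[160:260,217:337],None,fx=5,fy=5,interpolation=2))
E
```

```text
t: 14.02
tcp_pos: [0.4528, -0.3186, 0.194]
tcp_rot: [180.0, -0.0, 4.7]
force: [-0.5, -0.3, -0.8]
opening: 0.195
grip_force: 58.7
[ 0.45278064 -0.3186086   0.19396311] [-0.50835021 -0.3254032  -0.80020063]
rod [ 0.4516 -0.3177  0.1088] 46
rod [ 0.4517 -0.318   0.1226] 72
rod [ 0.4519 -0.3178  0.1373] 78
252 299 190 249 ring x mid/y mid [ 0.44171403 -0.31907941  0.078     ] [4.89438962e-02 3.86958673e-02 5.55111512e-17]
```

View pics/c4.png

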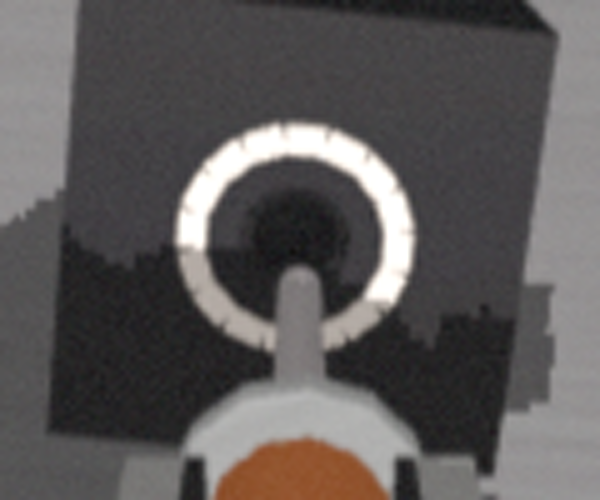

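The crop shows the ring centred at (296,238) with the rod tip on its axis (within about 1 mm). I'll lower the pin to the height at which I gripped it.

```bash
python3 -m handwheel '[[0,0,0.5,0,0,0,0],[0,0,0.8,0,0,0,0],[0,0,1,0,0,0,0],[0,0,1,0,0,0,0],[0,0,1,0,0,0,0],[0,0,1,0,0,0,0],[0,0,1,0,0,0,0],[0,0,1,0,0,0,0],[0,0,1,0,0,0,0],[0,0,0.6,0,0,0,0],[0,0,0.2,0,0,0,0],[0,0,0.2,0,0,0,0],[0,0,0,0,0,0,0],[0,0,0,0,0,0,0]]'
```

```text
t: 15.23
tcp_pos: [0.4524, -0.3191, 0.1011]
tcp_rot: [180.0, -0.0, 4.6]
force: [-0.6, -1.0, -1.0]
opening: 0.196
grip_force: 58.7
```

```bash
python3 -m handwheel '[[0,0,0.15,0,0,0,0],[0,0,0,0,0,0,0],[0,0,0,0,0,0,0.3],[0,0,0,0,0,0,0.4],[0,0,0,0,0,0,0.6],[0,0,0,0,0,0,1],[0,0,0,0,0,0,1],[0,0,0,0,0,0,1],[0,0,0,0,0,0,1],[0,0,0,0,0,0,1],[0,0,0,0,0,0,1],[0,0,-1,0,0,0,1],[0,0,-2,0,0,0,1],[0,0,-2.5,0,0,0,1],[0,0,-2.5,0,0,0,1],[0,0,-2.5,0,0,0,1],[0,0,-2.5,0,0,0,1],[0,0,0,0,0,0,1],[0,0,0,0,0,0,1]]'; python3 - <<'E'
from m import *
p,M,s=tool(); c=cam("wrist"); i,d=capture("wrist"); cv2.imwrite("pics/w5.png",i); K,q,W=c
b,m=blobs(i,(5,130,100),(20,255,255),50); v,u=np.nonzero((m>0)&(d>0)); P=q+(W@(np.linalg.inv(K)@np.c_[u,v,np.ones(len(u))].T*d[v,u])).T
print(p,s["force"],P[:,2].max()); t=P[P[:,2]>P[:,2].max()-.005]; print((t.min(0)+t.max(0))/2)
i=capture("top")[0]; cv2.imwrite("pics/top5.png",i); c=cam("top")
h,_=blobs(i[190:230,270:330],(0,170,90),(5,255,255)); print([(b+[270,190],ray(c,*(b+[270,190]),.078),q[4]) for b,q in h])
E
```

```text
t: 16.82
tcp_pos: [0.453, -0.3195, 0.2314]
tcp_rot: [179.9, -0.2, 4.6]
force: [0.1, 0.5, -0.3]
opening: 1.002
grip_force: 0.0
[ 0.45298574 -0.31949767  0.23143531] [ 0.06207978  0.54473125 -0.34156844] 0.13037154526293102
[ 0.45169793 -0.31869228  0.12789684]
[(array([296.6, 210.6]), array([ 0.49908054, -0.0559978 ,  0.078     ]), 60)]
```

View pics/w5.png

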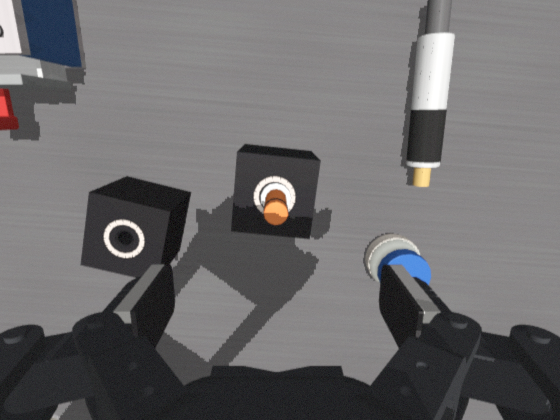

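The pin is seated upright, with its head at (276,212) and its top at the same 0.130 m height as before. The tray has come forward about 20 mm. I'll go above the handle next.

```bash
python3 -c "
from h import *
p,M,s=tool(); print(need([.4925,-.0568,.17],4.7))"
```

```text
(array([  6.17, -25.77,   5.91]), array([-0.0004,  0.0004, -0.0012]))
```

```bash
python3 -m handwheel '[[0.4,-1.7,0,0,0,0,1],[0.6,-2.4,0,0,0,0,1],[0.6,-2.4,0,0,0,0,1],[0.6,-2.4,0,0,0,0,1],[0.6,-2.4,0,0,0,0,1],[0.6,-2.4,0,0,0,0,1],[0.6,-2.4,0,0,0,0,1],[0.6,-2.4,0,0,0,0,1],[0.6,-2.4,0.5,0,0,0,1],[0.6,-2.4,1.4,0,0,0,1],[0.4,-2,2,0,0,0,1],[0,-0.45,2,0,0,0,1],[0,0,0,0,0,0,1],[0,0,0,0,0,0,1],[0,0,0,0,0,0,1]]'; python3 - <<'E'
from m import *
p,M,s=tool(); c=cam("wrist"); i,d=capture("wrist"); cv2.imwrite("pics/w6.png",i); K,q,W=c
b,m=blobs(i,(0,150,60),(5,255,255),30); v,u=np.nonzero((m>0)&(d>0)); P=q+(W@(np.linalg.inv(K)@np.c_[u,v,np.ones(len(u))].T*d[v,u])).T
print(p,s["t"],[(x[0],x[1][4]) for x in b]); t=P[(P[:,2]>.073)&(P[:,2]<.083)]
L=(t-p)@M; print(len(t),"top centre rel. tool",((L.min(0)+L.max(0))/2).round(4),np.ptp(L,axis=0).round(4))
E
```

```text
t: 18.17
tcp_pos: [0.4932, -0.0578, 0.1705]
tcp_rot: [180.0, 0.0, 4.6]
force: [1.7, 0.7, 0.4]
opening: 1.003
grip_force: 0.0
[ 0.49322148 -0.05775637  0.17047779] 18.1667 [(array([277.4, 202.1]), 1791)]
694 top centre rel. tool [-0.0016  0.0003  0.0944] [0.0121 0.0298 0.006 ]
```

View pics/w6.png

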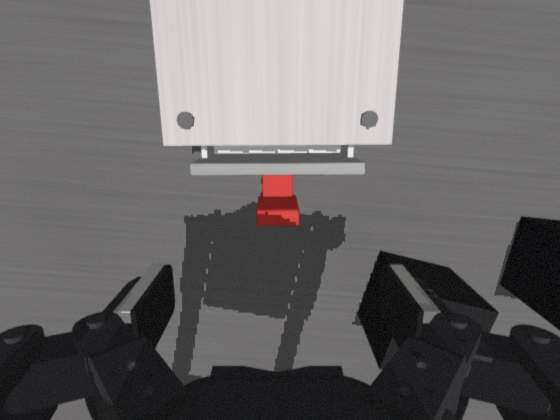

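The fin top is at (277,215), centred between the fingers, and its measured 12×30 mm matches the description. I'll narrow the opening, descend and grip.

```bash
python3 -m handwheel '[[-0.15,0.03,1.5,0,0,0,0.65],[0,0,2,0,0,0,0.65],[0,0,2,0,0,0,0.65],[0,0,2,0,0,0,0.65],[0,0,2,0,0,0,0.65],[0,0,1.5,0,0,0,0.65],[0,0,0.5,0,0,0,0.65],[0,0,0,0,0,0,0.65],[0,0,0,0,0,0,0.4],[0,0,0,0,0,0,0.2],[0,0,0,0,0,0,0],[0,0,0,0,0,0,0],[0,0,0,0,0,0,0],[0,0,0,0,0,0,0]]' 40
```

```text
t: 19.38
tcp_pos: [0.4928, -0.0584, 0.0567]
tcp_rot: [179.9, -0.1, 4.6]
force: [-1.4, -5.4, 7.3]
opening: 0.342
grip_force: 40.7
```

```bash
python3 -m handwheel '[[-0.2,0,0,0,0,0,0],[-0.4,0,0,0,0,0,0],[-0.4,0,0,0,0,0,0],[-0.4,0,0,0,0,0,0],[-0.4,0,0,0,0,0,0],[-0.4,0,0,0,0,0,0],[-0.4,0,0,0,0,0,0],[-0.4,0,0,0,0,0,0],[-0.4,0,0,0,0,0,0],[-0.4,0,0,0,0,0,0],[-0.4,0,0,0,0,0,0],[-0.3,0,0,0,0,0,0],[0,0,0,0,0,0,0],[0,0,0,0,0,0,0]]'; python3 tr.py
```

```text
t: 20.55
tcp_pos: [0.4483, -0.0621, 0.0566]
tcp_rot: [179.9, -0.2, 4.7]
force: [-0.5, -7.7, 10.0]
opening: 0.344
grip_force: 41.0
[289.9 207.9] 21 [ 0.4623 -0.0252  0.06  ] [-0.5 -7.7 10. ] [ 0.4483 -0.0621  0.0566] 20.55
```

```bash
python3 -m handwheel '[[-0.1,0,0,0,0,0,0],[-0.1,0,0,0,0,0,0],[-0.1,0,0,0,0,0,0],[0,0,0,0,0,0,0],[0,0,0,0,0,0,0]]'
```

```text
t: 21.02
tcp_pos: [0.4459, -0.0624, 0.0566]
tcp_rot: [179.9, -0.2, 4.6]
force: [1.5, -6.7, 8.4]
opening: 0.339
grip_force: 40.7
```

```bash
python3 -m handwheel '[[-0.1,0,0,0,0,0,0],[-0.1,0,0,0,0,0,0],[0,0,0,0,0,0,0],[0,0,0,0,0,0,0]]'
```

```text
t: 21.35
tcp_pos: [0.444, -0.0625, 0.0566]
tcp_rot: [179.9, -0.2, 4.7]
force: [1.9, -7.3, 7.7]
opening: 0.343
grip_force: 40.7
```

```bash
python3 -m handwheel '[[-0.1,0,0,0,0,0,0],[-0.1,0,0,0,0,0,0],[0,0,0,0,0,0,0],[0,0,0,0,0,0,0]]'
```

```text
t: 21.68
tcp_pos: [0.4439, -0.0626, 0.0567]
tcp_rot: [179.9, -0.5, 4.6]
force: [9.1, -4.1, -0.7]
opening: 0.345
grip_force: 40.2
```

The force has jumped and the motion has stopped, so the tray is at its stop. I'll ease back, release and clear the handle.

```bash
python3 -m handwheel '[[0.1,0,0,0,0,0,0],[0,0,0,0,0,0,0.4],[0,0,0,0,0,0,0.5],[0,0,0,0,0,0,0.65],[0,0,0,0,0,0,0.65],[0,0,0,0,0,0,0.65],[0,0,0,0,0,0,0.65],[0,0,-0.5,0,0,0,0.65],[0,0,-1.5,0,0,0,0.65],[0,0,-2.5,0,0,0,0.65],[0,0,-2.5,0,0,0,0.65],[0,0,-2.5,0,0,0,0.65],[0,0,-2.5,0,0,0,0.65],[0,0,0,0,0,0,0.65],[0,0,0,0,0,0,0.65]]'; python3 - <<'E'
from m import *
p,M,s=tool(); c=cam("wrist"); i,d=capture("wrist"); K,q,W=c
b,m=blobs(i,(0,150,60),(5,255,255),30); v,u=np.nonzero((m>0)&(d>0)); P=q+(W@(np.linalg.inv(K)@np.c_[u,v,np.ones(len(u))].T*d[v,u])).T
t=P[(P[:,2]>.073)&(P[:,2]<.083)]; m_=(t.min(0)+t.max(0))/2
ax=np.array([np.cos(np.radians(4.7)),np.sin(np.radians(4.7))])
print(p,s["force"],m_,"tray",-.125-(m_[:2]-[.6368,-.0453])@ax)
i,_=capture("top"); c=cam("top"); sub=i[215:240,360:395]
for b,q in blobs(sub,(5,130,120),(18,255,255))[0]: print("pin",b+[360,215],q[4])
E
```

```text
t: 22.93
tcp_pos: [0.4418, -0.0619, 0.1768]
tcp_rot: [180.0, -0.2, 4.6]
force: [0.3, -0.1, 0.2]
opening: 0.649
grip_force: 0.0
[ 0.44182743 -0.06193675  0.17677851] [ 0.31769809 -0.11446019  0.19462295] [ 0.4428063  -0.06226832  0.07634001] tray 0.0697317306712624
pin [380.1 224.1] 31
```

The tray measures 69.7 mm out. The pin is where it was at the start, (380,224) against (379.8,224.1), and the gripper touches nothing.

```bash
python3 -c "
from rig import *
print(finish_job())"
```

```text
the job is handed in; nothing more can be done
None
```

The job is handed in: the latch was released at about 6 N as read between steps, the pin is back in its stand with its collar down, the tray is about 70 mm out and let go, and the arm never went near the bystanders; the rig gave no verdict.

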